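# Hold the polishing hood's cover at its balance point

### The job

The pivot screws of the polishing machine's clear cover are about to be tightened, with no weight on them. First gently lower the lid of the ring case fully shut, so that no grit from the cover falls on the finished rings; then take the cover by its ball knob and swing it up smoothly to its over-centre balance point, where it stands plumb above its hinge, without letting it drop or go over on to its rear stops. Finish gripping the knob and holding the cover still there, and leave the loose things on the bench alone.

Things in the scene. Friction and masses are not known exactly. Their poses are not given: they have to be found in the camera images.
- machine: Polishing machine, fixed: white sheet-metal extraction hood 255 mm deep (x), 310 wide (y), cheeks 185 mm high at the rear, 85 at the open front, a buff on a spindle inside; blue-green cast motor (170 mm high) on its -y side from y = -190 to -545 mm. Origin on the bench under the hood's middle; z up, -x is the open front towards the worker, y runs along the cover's hinge.
- cover_hinge (a point): Middle of the cover's hinge line at the upper rear of the hood, 175 mm above the bench; axes as those of the machine, hinge line along its y. Fixed.
- cover_knob (a point): Centre of the cover's black ball knob, 30 mm diameter, on a 10 mm stem from the middle of the cover's black front rail; 170 mm from the hinge line, in the cover's plane, 13 mm clear of the rail. Cover down: 117 mm above the bench and 160 mm in front of the hinge; cover plumb: straight above the hinge, 345 mm above the bench.
- cover (a joint): Angle of the clear cover (300 mm wide, 0.4 kg, 4 mm plate, aluminium edges, black front rail): 0 = down, sloping 20 degrees below level to the front; grows as the knob swings up and back; 1.92 rad (110 degrees) = plumb, the balance point (its weight lies evenly about its plane); 2.45 = leaning back on the rear stops. Hinge free (friction 0.015 Nm): let go over 2 degrees off balance, it falls.
- case: The ring case, fixed on the bench: open wooden box 130 mm deep (x), 180 mm wide (y), 45 mm high, rings in a grey insert. Origin at the bench surface under its middle; the lid is hinged on its +x side.
- lid_hinge (a point): Middle of the lid's hinge line, on the upper rear (+x) rim of the case, 45.5 mm above the bench, at the level of the lid's underside; axes as those of the case, hinge line along its y. Fixed.
- lid_edge (a point): Middle of the lid's free edge, half-way through its thickness, 130 mm from the hinge; a brass finger tab sticks out 10 mm beyond it.
- lid (a joint): Angle of the case's wooden lid, a flat board 130 x 180 x 10 mm, 0.2 kg: 0 = shut on the rim, 1.57 = upright, at the start 1.6 to 1.95 = open, leaning back. The hinge is stiff (0.19 Nm): the lid stays where it is left, and about 2 N at its edge moves it.
- spare_buff: A loose cotton buff, 90 mm diameter, 22 mm thick, lying on the bench in front of the motor; origin under its middle. To be left alone.
- compound_tin: A closed tin, 66 mm diameter, 62 mm high, standing in front of the machine's motor end; origin under its middle. To be left alone.
- compound_bar: A dark bar of polishing compound in a paper band, 115 x 40 x 34 mm, lying on the far (+y) side of the case; origin under its middle. To be left alone.
Things that resemble listed ones, but are neither listed nor needed, are in the scene too. Several things have the shape of the case; the one meant has the colours described above.

How it is judged (in metres and radians):
On the way, in this order (a step that is already met when the one before it is completed fails the run):
1. the lid of the ring case is shut while the cover is still down (value of joint lid below 0.03 rad and value of joint cover below 0.15 rad), for 0.2 s.
2. the cover is swung up in the fingers' grip (value of joint cover above 0.8 rad and contact force between the fingers and cover above 3 N), for 0.1 s.
At the end, for the whole second after the job is handed in: The fingers grip the cover by its knob (more than 3 N, TCP within 35 mm of the knob's centre); the cover stands still within 0.07 rad (4 degrees) of plumb, its balance point at 1.92 rad, turning at less than 0.1 rad/s, and the lid of the case is shut (below 0.03 rad) (value of joint cover between 1.85 and 1.99 rad and velocity of joint cover between -0.1 and 0.1 rad/s and contact force between the fingers and cover above 3 N and distance between the grasp point and cover_knob below 0.035 m and value of joint lid below 0.03 rad); the arm keeps its last pose, push and grip.
It fails at once if the cover is raised while the ring case is open (value of joint cover above 0.3 rad and value of joint lid above 0.15 rad).
It fails at once if the cover goes over backwards (value of joint cover above 2.25 rad).
It fails at once if the cover is flung or dropped (velocity of joint cover above 4 rad/s or velocity of joint cover below -4 rad/s).
It fails at once if the lid is slammed (velocity of joint lid below -4 rad/s).
It fails at once if a loose thing on the bench is disturbed (distance of any of spare_buff, compound_tin, compound_bar from where it was at the start of the episode above 0.02 m).
It also fails if it takes over 61 s, if anything falls off the work surface, if the arm or the gripper's body presses on something with over 40 N, if the wrist force passes 120 N, or if a joint passes its speed limit or range.

### The arm

A 6-joint arm with a two-finger parallel gripper is mounted at the origin on the work surface. World frame = base frame: x ahead of the robot, y to its left, z up, the work surface at z = 0. Lengths are in mm, angles in rad, forces in N, time in s.
With the tool pointing down it reaches from about 350 to 775 mm from the base axis. Payload 7.3 kg.
Tool frame: the origin (TCP) lies between the finger pads, 19 mm behind the fingertips; this is the grasp point; z points along the fingers, y is the line along which they close (so a half turn about z gives the same grasp; the last joint's range is limited). The gripper opens to 92 mm and grips with 3 to 60 N. Pads are 19 mm wide; open, the fingers measure 130 mm over their backs; the gripper's body (75 mm by 190 mm) begins 47 mm behind the grasp point.
Start: joints at [1.106, 0.342, 1.524, -0, 1.275, -0.146], TCP at [164.534, 498.57, 245.541] pointing down, gripper open.
Joint ranges: [-2.53, 2.53], [-0.77, 2.02], [0.04, 2.7], [-1, 4.14], [0.28, 2.66], [-3.11, 3.11]. Speed limits (rad/s): [2.57, 2.57, 3.14, 3.14, 3.14, 3.14].

### API

Orientations are given as [roll, pitch, yaw] about the fixed x, y, z axes, in that order (R = Rz(yaw) Ry(pitch) Rx(roll)).
In Python, from plant import bot gives the robot as it stands. The module is installed in compiled form; this text tells all that it offers.
- The arm moves only by the shell command python3 -m crank 'ROWS' [OPENING]. ROWS is JSON, a list of rows, each a list of 6 numbers: the shift along the tool's x, y, z in m, then the turn, a rotation vector about the tool's x, y, z in rad. In form: [[dx, dy, dz, wx, wy, wz], ...]. A call has 1 to 5 rows; each row shifts and turns the commanded pose from where the row before left it, along the tool's axes as they then stand; what a row does not reach is not made up. A row lasts 1/8 s, in which the tool goes at most 62.5 mm and 10.7 degrees, less where a joint would pass 70% of its speed; a pose out of reach is approached as far as the arm can. A call is refused whole if a number of a shift passes 0.0625 or a number of a turn 0.188, either way. A call with a gripper value outside its range is refused whole. OPENING is the opening in per cent of the stroke, from 0 (shut) to 100 (fully open), set as the call begins (- or left out, the last holds). The fingers move at their own pace and stop on an object; the grip force is fixed at half the most. Time passes only in rows, so rows that do not move let the fingers close. It gives the time, the measured TCP pose, the force, the opening and the grip force at its end, in the units of the state.
- bot.get_obs(): the state, without advancing time (a new reading comes with each control period).
- bot.capture(name): name is "scene" or "top" or "wrist"; returns a dict with "color" (400x640x3 uint8, blue, green, red), "fov_y" (degrees; the focal length in pixels is half the picture's height over the tangent of half this angle, whatever the lens; pixels are square), "cx", "cy" (the principal point, pixels), "extrinsics" (4x4, takes a point from world to camera coordinates); the wrist camera has in their place "tool_from_camera" (4x4, takes a point from camera to tool coordinates, whose origin is the TCP and whose axes are the flange's). Camera axes: x right, y up, looking along -z (the intrinsics and any distortion apply to the point x, -y, -z); pixel columns grow to the right and rows downward; lengths in mm; the calibration is good to about 2 mm. A picture is of the moment at which its call begins: read the wrist's pose just before it. There is no depth.
- bot.close_job(): hands the job in; it is judged then, once.
The state is a dict: "time": time; "joint_positions": joint angles; "dq": joint speeds; "tau": joint torques, N m; "tool_pos": TCP position; "tcp_rot": TCP orientation; "contact_force": force on the tool from outside, world axes, zero at the start; "moment": the same for the moment, N m; "grip_width": finger opening in mm; "finger_force": force on a finger pad.
Only numpy, scipy, OpenCV 4.12 (cv2) and the standard library are available. Lean on these libraries where they do the work, as an engineer would, in place of code of your own. Each camera call takes 0.05 s, during which the arm holds its last target. There are 200 camera calls.

## Working session

There is one attempt and no reset: what is moved stays moved. The work goes in short steps, Python scripts to look and compute and a shell command to move; the robot and the scene stay as the last step left them, time stands still between calls to the robot, and variables do not carry over. Pictures are saved under pics/ and viewed, at most 10 in all, crops included, and the job is handed in when it is done.

```bash
mkdir -p pics; cat > h.py <<'E'
import numpy as np, cv2
from plant import bot
def snap(n,f):
    c=bot.capture(n); cv2.imwrite('pics/'+f,c['color']); return c
E
python3 - <<'E'
from h import *
import pickle
o=bot.get_obs(); print(o)
d={}
for n in('scene','top'):
    d[n]=snap(n,n+'.png'); c=d[n]; print(n,c['fov_y'],c['cx'],c['cy'],[k for k in c]); print(np.round(c['extrinsics'],3))
pickle.dump(d,open('d.pkl','wb'))
E
```

```text
{'time': 0.0, 'joint_positions': array([ 1.10599876e+00,  3.42746112e-01,  1.52498047e+00, -1.35851776e-05,
        1.27539573e+00, -1.46045637e-01]), 'dq': array([-0.00047191,  0.00119611,  0.00271905, -0.00089255, -0.00172616,
        0.00123431]), 'tau': array([-8.62434317e-04, -4.31244385e+01, -2.44219422e+01,  7.15573551e-02,
        5.60223078e-02, -1.40201573e-04]), 'tool_pos': array([164.36687839, 498.22587487, 244.84555352]), 'tcp_rot': array([-3.14007739e+00, -2.09754207e-04,  2.82284453e+00]), 'contact_force': array([ 0.24168052, -0.78521016, -0.6062744 ]), 'moment': array([-0.03100548,  0.03188473,  0.00337216]), 'finger_force': 0.0, 'grip_width': 91.55061161734338}
scene 56.13727572507842 319.88898394469254 200.00523537200488 ['color', 'fov_y', 'cx', 'cy', 'extrinsics']
[[ 3.990000e-01  9.170000e-01  1.000000e-02 -2.350780e+02]
 [-6.890000e-01  2.920000e-01  6.630000e-01  2.399800e+02]
 [ 6.050000e-01 -2.710000e-01  7.490000e-01 -1.806245e+03]
 [ 0.000000e+00  0.000000e+00  0.000000e+00  1.000000e+00]]
top 50.75682750021909 319.0609303366576 203.71387724678718 ['color', 'fov_y', 'cx', 'cy', 'extrinsics']
[[ 1.600000e-02 -1.000000e+00  7.000000e-03  2.919700e+01]
 [ 9.980000e-01  1.700000e-02  6.000000e-02 -4.948400e+02]
 [-6.000000e-02  6.000000e-03  9.980000e-01 -1.445434e+03]
 [ 0.000000e+00  0.000000e+00  0.000000e+00  1.000000e+00]]
```

View pics/scene.png

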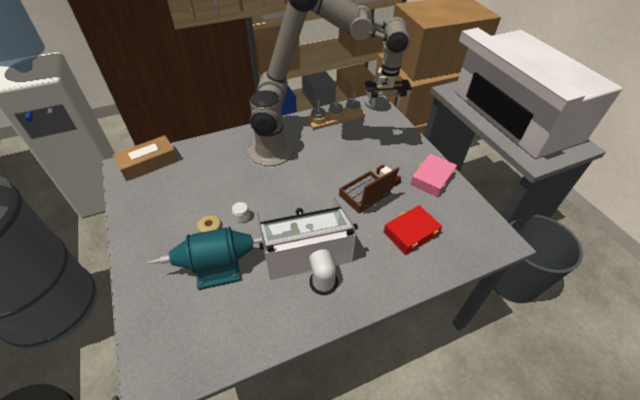

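View pics/top.png

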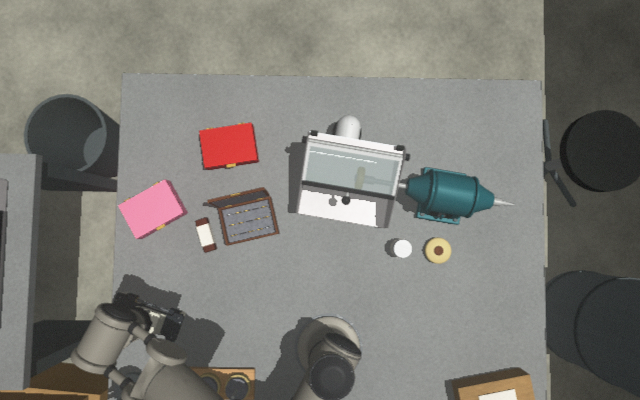

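Candidates for the ring case: the open brown box with a grey insert (top 248,218), the red closed box (228,147), the pink box (152,208) and the brown carton (scene 145,157). The open wooden one fits the description. I'll check it in a close crop along with the cover.

```bash
python3 - <<'E'
import cv2
i=cv2.imread('pics/top.png')[110:260,190:420]
cv2.imwrite('pics/c1.png',cv2.resize(i,None,fx=3.4,fy=3.4,interpolation=cv2.INTER_CUBIC))
i=cv2.imread('pics/scene.png')[150:300,230:430]
cv2.imwrite('pics/c2.png',cv2.resize(i,None,fx=4,fy=4,interpolation=cv2.INTER_CUBIC))
E
```

```text
(no output)
```

View pics/c1.png

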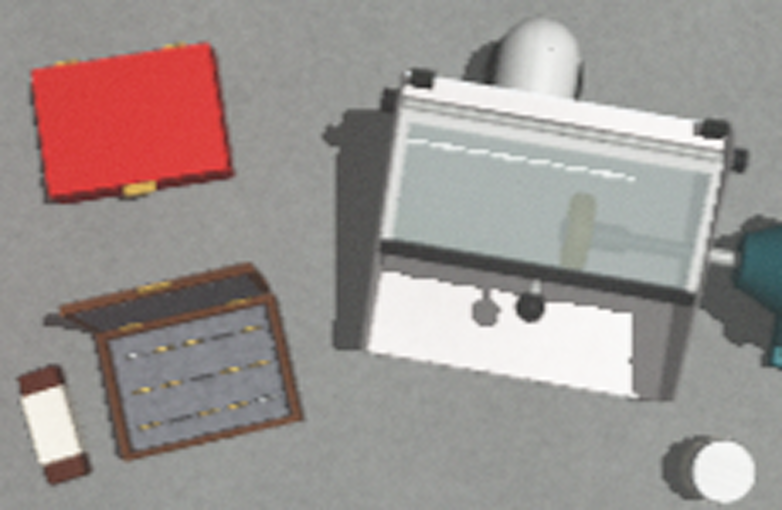

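View pics/c2.png

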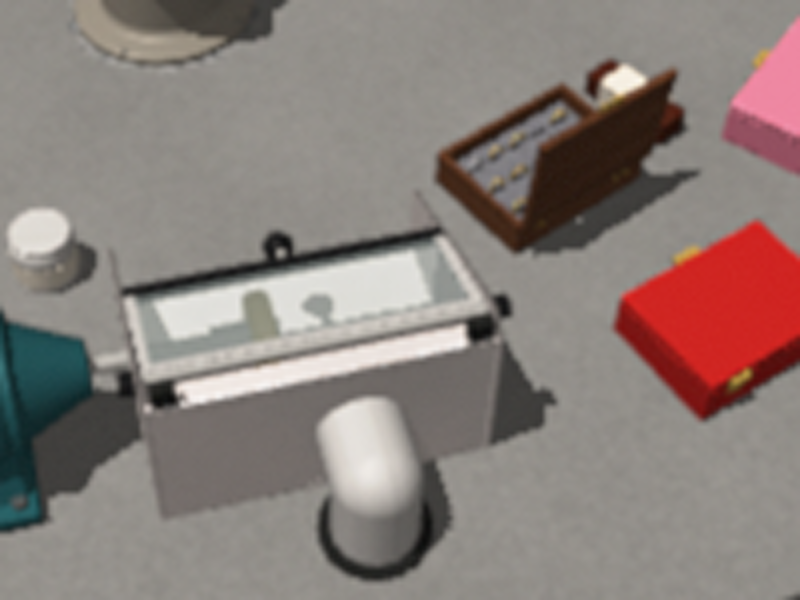

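The pictures confirm the choice: the case is the open brown box with a grey insert (crop 1 ~ (200,380), its lid leaning back). The ball knob is at crop 1 (531,306) and crop 2 (278,245), and the cover is down. Next I'll fit the poses.

```bash
cat > fit.py <<'E'
from h import *
import pickle
from scipy.optimize import least_squares
d=pickle.load(open('d.pkl','rb'))
def proj(n,P,k=0):
    c=d[n];P=np.atleast_2d(P);E=c['extrinsics'];p=P@E[:3,:3].T+E[:3,3]
    f=200/np.tan(np.radians(c['fov_y']/2));x=p[:,0]/-p[:,2];y=-p[:,1]/-p[:,2];s=1+k*(x*x+y*y)
    return np.c_[c['cx']+f*x*s,c['cy']+f*y*s]
T=lambda u,v:((u+.5)/3.4+189.5,(v+.5)/3.4+109.5)
S=lambda u,v:((u+.5)/4+229.5,(v+.5)/4+149.5)
def W(q,L): c,s=np.cos(q[2]),np.sin(q[2]);L=np.atleast_2d(L).astype(float);return np.c_[q[0]*1e0+c*L[:,0]-s*L[:,1],q[1]+s*L[:,0]+c*L[:,1],L[:,2]]
def lid(a,r,y,t): return [65-r*np.cos(a)+t*np.sin(a),y,45.5+r*np.sin(a)+t*np.cos(a)]
def case(q):
    a=q[3];r=[]
    top=[[-65,90,45],[-65,-90,45],lid(a,130,90,10),lid(a,130,-90,10)]
    tp=[T(122,458),T(301,418),T(58,308),T(251,264)]
    sc=[[-65,-90,45],[-65,90,45],[65,-90,45],lid(a,130,90,10)]
    sp=[S(440,155),S(562,87),S(517,218),S(675,70)]
    return np.r_[(proj('top',W(q,top),q[4])-tp).ravel(),(proj('scene',W(q,sc),q[5])-sp).ravel(),q[4]*20,q[5]*20]
def mach(q):
    L=[[-160,0,117],[0,q[3],175],[0,-q[3],175]]
    return np.r_[(proj('top',W(q,L),q[4])-[T(531,306),T(392,100),T(740,160)]).ravel(),(proj('scene',W(q,L),q[5])-[S(278,245),S(503,305),S(125,383)]).ravel(),q[4]*20,q[5]*20]
for f,q0 in((case,[500,250,.2,1.75,0,0]),(mach,[600,-50,-.2,165,0,0])):
    s=least_squares(f,q0,x_scale=[10,10,.1,.1 if f is case else 10,.1,.1]);print(np.round(s.x,3),np.round(s.fun,1))
    if f is case: print('edge',W(s.x,lid(s.x[3],130,0,5)),'hinge',W(s.x,[65,0,45.5]))
    else: print('knob',W(s.x,[-160,0,117]))
E
python3 fit.py
```

```text
[ 4.32873e+02  2.77366e+02  2.40000e-01  1.61100e+00  4.00000e-03
 -1.40000e-02] [ 0.2  0.5 -0.2  0.4  0.1  0.1  0.6  0.1 -0.5 -0.5  0.6 -1.2  0.6  2.5
  0.8 -0.2  0.1 -0.3]
edge [[505.87396836 295.26936958 175.19842818]] hinge [[496.0019687  292.84834719  45.5       ]]
[ 6.59897e+02 -7.26070e+01 -1.55000e-01  1.61972e+02  4.00000e-03
 -2.00000e-03] [-0.1  0.3 -0.6  0.1 -0.2  0.2 -0.   0.4 -0.5  0.6 -0.1  0.3  0.1 -0. ]
knob [[501.82191896 -47.8646618  117.        ]]
```

```bash
cat > plan.py <<'E'
import json,sys
from h import *
from scipy.spatial.transform import Rotation as R, Slerp
def rows(poses,start=None,nd=4):
    """poses: list of (pos mm, R); prints tool-frame rows from the current pose"""
    o=bot.get_obs()
    p,r=(o['tool_pos'],R.from_euler('xyz',o['tcp_rot'])) if start is None else start
    out=[]
    for P,Q in poses:
        out.append(np.round(np.r_[r.inv().apply(np.array(P)-p)/1e3,(r.inv()*Q).as_rotvec()],nd).tolist()); p=p+r.apply(np.array(out[-1][:3])*1e3); r=r*R.from_rotvec(out[-1][3:])
    for i in range(0,len(out),5): print(json.dumps(out[i:i+5]))
def line(P,Q,n,start=None):
    o=bot.get_obs()
    p,r=(o['tool_pos'],R.from_euler('xyz',o['tcp_rot'])) if start is None else start
    s=Slerp([0,1],R.concatenate([r,Q])); return [(p+(np.array(P)-p)*t,s(t)) for t in np.arange(1,n+1)/n]
E
python3 - <<'E'
from plan import *
Q=R.from_euler('xyz',[np.pi,0,-np.pi+.24])
a=line([550,306,245],Q,10); b=line([550,306,172],Q,3,start=a[-1]); 
rows(a+b,nd=3)
E
```

```text
[[-0.043, -0.006, -0.0, -0.0, -0.0, -0.056], [-0.042, -0.009, -0.0, -0.0, -0.0, -0.056], [-0.042, -0.011, -0.0, -0.0, -0.0, -0.056], [-0.041, -0.013, -0.0, -0.0, -0.0, -0.056], [-0.04, -0.015, -0.0, -0.001, -0.0, -0.055]]
[[-0.039, -0.018, -0.0, 0.0, -0.0, -0.056], [-0.038, -0.02, -0.0, 0.0, -0.0, -0.056], [-0.037, -0.022, -0.0, 0.0, -0.0, -0.056], [-0.036, -0.024, -0.0, -0.0, -0.001, -0.056], [-0.035, -0.026, -0.0, -0.0, 0.0, -0.056]]
[[0.0, 0.0, 0.024, -0.0, 0.0, 0.0], [0.0, 0.0, 0.025, -0.0, 0.0, 0.0], [0.0, 0.0, 0.024, -0.0, 0.0, 0.0]]
```

```bash
python3 -m crank '[[-0.043,-0.006,0,0,0,-0.056],[-0.042,-0.009,0,0,0,-0.056],[-0.042,-0.011,0,0,0,-0.056],[-0.041,-0.013,0,0,0,-0.056],[-0.04,-0.015,0,0,0,-0.056]]' 0
python3 -m crank '[[-0.039,-0.018,0,0,0,-0.056],[-0.038,-0.02,0,0,0,-0.056],[-0.037,-0.022,0,0,0,-0.056],[-0.036,-0.024,0,0,0,-0.056],[-0.035,-0.026,0,0,0,-0.056]]'
python3 -m crank '[[0,0,0,0,0,0],[0,0,0,0,0,0]]'
python3 - <<'E'
from h import *
snap('wrist','w1.png')
E
```

```text
time: 0.72
tool_pos: [358.6, 401.8, 245.2]
tcp_rot: [-3.141, -0.001, 3.105]
contact_force: [0.9, 0.5, -0.4]
grip_width: 45.9
finger_force: 0.0
time: 1.35
tool_pos: [551.7, 305.5, 245.0]
tcp_rot: [3.142, -0.001, -2.899]
contact_force: [-0.2, 0.7, 0.1]
grip_width: 0.8
finger_force: 0.0
time: 1.6
tool_pos: [550.0, 306.4, 244.9]
tcp_rot: [3.141, -0.002, -2.901]
contact_force: [0.4, -0.4, -0.2]
grip_width: 0.4
finger_force: 0.0
```

View pics/w1.png

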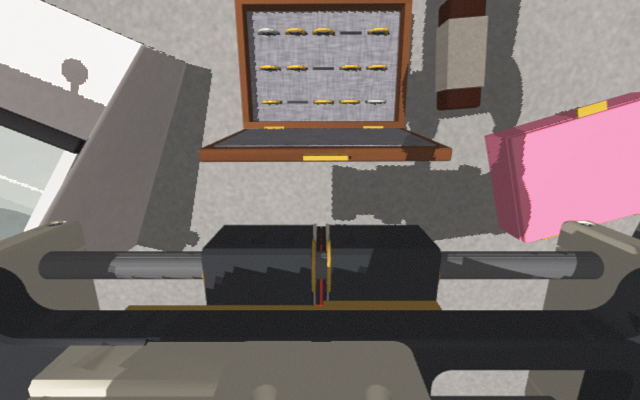

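The wrist picture shows the lid's free edge at row ~160, columns 200–451. It is centred on the closed fingers, with clear space between. I'll work out the lid angle from it.

```bash
python3 - <<'E'
from fit import *
from plan import *
c=bot.capture('wrist');o=bot.get_obs()
M=c['tool_from_camera'];f=200/np.tan(np.radians(c['fov_y']/2));r=R.from_euler('xyz',o['tcp_rot'])
def pr(P):
    p=(r.inv().apply(P-o['tool_pos'])-M[:3,3])@M[:3,:3]
    return np.c_[c['cx']+f*p[:,0]/-p[:,2],c['cy']+f*p[:,1]/p[:,2]]
q=[432.9,277.4,.24]
def g(v):
    qq=[v[0],v[1],v[2]];L=[lid(v[3],130,90,10),lid(v[3],130,-90,10),[65,90,45],[65,-90,45]]
    return np.r_[(pr(W(qq,L))-[(451,160),(200,161),(407,128),(244,128)]).ravel()]
s=least_squares(g,q+[1.65],x_scale=[10,10,.1,.1]);print(np.round(s.x,3),np.round(s.fun,1))
a=s.x[3]
v=s.x;hx=65;Q=R.from_euler('xyz',[np.pi,0,-np.pi+v[2]])
def tcp(a,r=105,off=0): return W(v,[hx-r*np.cos(a)+(10+off)*np.sin(a)+9.5,0,45.5+r*np.sin(a)+(10+off)*np.cos(a)+19])[0]
print(tcp(1.5),tcp(0))
P0=tcp(1.65,off=18); print(P0)
A=line(P0,Q,4); rows(A,nd=3); print()
rows([(tcp(x),Q) for x in np.linspace(1.65,0.0,20)],start=A[-1],nd=4)
E
```

```text
[ 4.32873e+02  2.77366e+02  2.40000e-01  1.61100e+00  4.00000e-03
 -1.40000e-02] [ 0.2  0.5 -0.2  0.4  0.1  0.1  0.6  0.1 -0.5 -0.5  0.6 -1.2  0.6  2.5
  0.8 -0.2  0.1 -0.3]
edge [[505.87396836 295.26936958 175.19842818]] hinge [[496.0019687  292.84834719  45.5       ]]
[ 6.59897e+02 -7.26070e+01 -1.55000e-01  1.61972e+02  4.00000e-03
 -2.00000e-03] [-0.1  0.3 -0.6  0.1 -0.2  0.2 -0.   0.4 -0.5  0.6 -0.1  0.3  0.1 -0. ]
knob [[501.82191896 -47.8646618  117.        ]]
[4.28416e+02 2.80955e+02 2.44000e-01 1.64100e+00] [ 1.5  0.4  0.  -0.2 -2.4 -0.3 -0.1 -0. ]
[503.18546397 299.55288963 169.94434561] [398.81822452 273.59227557  74.5       ]
[535.86210378 307.68097311 166.9554431 ]
[[0.003, 0.001, 0.02, 0.0, -0.0, -0.0], [0.004, 0.001, 0.019, 0.0, -0.0, -0.001], [0.003, 0.001, 0.02, 0.0, -0.0, -0.0], [0.003, 0.001, 0.02, 0.0, -0.001, -0.001]]

[[0.0179, -0.0, -0.0014, -0.0, 0.0, 0.0], [0.0091, 0.0, -0.0012, -0.0, 0.0, 0.0], [0.0092, 0.0, -0.0004, -0.0, 0.0, 0.0], [0.0091, 0.0, 0.0004, -0.0, 0.0, 0.0], [0.0091, -0.0, 0.0012, -0.0, 0.0, 0.0]]
[[0.0089, -0.0, 0.0019, -0.0, 0.0, 0.0], [0.0088, -0.0, 0.0028, -0.0, 0.0, 0.0], [0.0084, -0.0, 0.0034, -0.0, 0.0, 0.0], [0.0082, -0.0, 0.0043, -0.0, 0.0, 0.0], [0.0077, -0.0, 0.0048, -0.0, 0.0, 0.0]]
[[0.0073, -0.0, 0.0056, -0.0, 0.0, 0.0], [0.0068, -0.0, 0.0062, -0.0, 0.0, 0.0], [0.0062, -0.0, 0.0067, -0.0, 0.0, 0.0], [0.0056, -0.0, 0.0072, -0.0, 0.0, 0.0], [0.005, -0.0, 0.0077, -0.0, 0.0, 0.0]]
[[0.0042, -0.0, 0.0081, -0.0, 0.0, 0.0], [0.0036, -0.0, 0.0084, -0.0, 0.0, 0.0], [0.0028, -0.0, 0.0088, -0.0, 0.0, 0.0], [0.0021, -0.0, 0.0089, -0.0, 0.0, 0.0], [0.0012, -0.0, 0.0091, -0.0, 0.0, 0.0]]
```

Consistent. I'll lower the tool behind the lid and push it along its arc.

```bash
python3 -m crank '[[0.003,0.001,0.02,0,0,0],[0.003,0.001,0.02,0,0,0],[0.003,0.001,0.02,0,0,0],[0.003,0.001,0.018,0,0,0]]'
python3 -m crank '[[0.012,0,-0.001,0,0,0],[0.008,0,-0.001,0,0,0],[0.008,0,-0.001,0,0,0],[0.009,0,0,0,0,0],[0.009,0,0.001,0,0,0]]'
python3 -m crank '[[0.009,0,0.002,0,0,0],[0.009,0,0.003,0,0,0],[0.0085,0,0.0035,0,0,0],[0.008,0,0.004,0,0,0],[0.0077,0,0.005,0,0,0]]'
python3 -m crank '[[0.007,0,0.0055,0,0,0],[0.007,0,0.006,0,0,0],[0.006,0,0.007,0,0,0],[0.0055,0,0.007,0,0,0],[0.005,0,0.0075,0,0,0]]'
python3 -m crank '[[0.004,0,0.008,0,0,0],[0.0035,0,0.0085,0,0,0],[0.003,0,0.0085,0,0,0]]'
python3 -m crank '[[0,0,0,0,0,0]]'
```

```text
time: 2.2
tool_pos: [536.8, 308.2, 167.2]
tcp_rot: [3.141, -0.0, -2.899]
contact_force: [-0.1, 1.0, -0.5]
grip_width: 0.5
finger_force: 0.0
time: 2.82
tool_pos: [493.3, 296.3, 170.4]
tcp_rot: [3.141, 0.002, -2.9]
contact_force: [2.0, 0.0, 2.1]
grip_width: 0.4
finger_force: 1.0
time: 3.45
tool_pos: [451.8, 286.1, 151.6]
tcp_rot: [-3.142, -0.0, -2.9]
contact_force: [0.7, -0.1, 1.8]
grip_width: 0.5
finger_force: 0.8
time: 4.08
tool_pos: [422.3, 278.9, 118.5]
tcp_rot: [3.142, -0.0, -2.9]
contact_force: [-0.2, -0.3, 1.3]
grip_width: 0.1
finger_force: 0.6
time: 4.45
tool_pos: [412.3, 276.4, 93.4]
tcp_rot: [3.142, -0.0, -2.9]
contact_force: [-0.5, 0.6, 1.3]
grip_width: 0.4
finger_force: 0.6
time: 4.58
tool_pos: [412.1, 276.3, 93.2]
tcp_rot: [-3.141, -0.001, -2.9]
contact_force: [1.2, -0.3, 0.2]
grip_width: 0.5
finger_force: 0.0
```

```bash
python3 -m crank '[[0.003,0,0.006,0,0,0],[0.002,0,0.006,0,0,0],[0.001,0,0.004,0,0,0]]'
python3 -m crank '[[0,0,0.002,0,0,0]]'
python3 -m crank '[[0,0,0.002,0,0,0]]'
python3 -m crank '[[0,0,0.001,0,0,0],[0,0,0,0,0,0]]'
```

```text
time: 4.95
tool_pos: [406.6, 275.0, 77.7]
tcp_rot: [3.142, 0.0, -2.9]
contact_force: [0.7, -0.6, 0.9]
grip_width: 0.1
finger_force: 0.4
time: 5.08
tool_pos: [406.4, 274.9, 75.7]
tcp_rot: [-3.142, -0.001, -2.9]
contact_force: [0.1, -0.5, 0.9]
grip_width: 0.4
finger_force: 0.5
time: 5.2
tool_pos: [406.5, 275.0, 74.3]
tcp_rot: [-3.142, -0.001, -2.9]
contact_force: [-6.2, -2.3, 22.4]
grip_width: 1.0
finger_force: 10.8
time: 5.45
tool_pos: [406.4, 275.0, 74.4]
tcp_rot: [3.142, 0.0, -2.9]
contact_force: [-4.6, -2.4, 15.2]
grip_width: 0.3
finger_force: 8.0
```

The lid is shut; the push showed firm contact at rim height. I'll retreat and go to the pre-grasp at the knob.

```bash
cat > kn.py <<'E'
from plan import *
mx=np.array([np.cos(-.155),np.sin(-.155),0]);my=np.array([-mx[1],mx[0],0]);Z=np.array([0,0,1.])
def tilt(t):
    z=np.sin(t)*mx-np.cos(t)*Z; return R.from_matrix(np.c_[np.cross(my,z),my,z])
E
python3 - <<'E'
from kn import *
o=bot.get_obs();p=o['tool_pos'];r=R.from_euler('xyz',o['tcp_rot'])
A=[(p+[0,0,50],r),(p+[0,0,105],r),(p+[0,0,150],r)]
Q=tilt(.6);k=np.array([502,-48,117.])
rows(A+line(k-110*Q.as_matrix()[:,2],Q,10,start=A[-1]),nd=3)
E
```

```text
[[-0.0, 0.0, -0.05, 0.0, 0.0, 0.0], [-0.0, 0.0, -0.055, 0.0, 0.0, 0.0], [-0.0, 0.0, -0.045, 0.0, 0.0, 0.0], [0.004, -0.031, 0.002, 0.012, -0.059, 0.038], [0.003, -0.032, 0.001, 0.012, -0.059, 0.039]]
[[0.002, -0.031, 0.002, 0.012, -0.06, 0.038], [0.001, -0.032, 0.003, 0.012, -0.059, 0.039], [0.0, -0.031, 0.002, 0.011, -0.059, 0.038], [-0.001, -0.031, 0.004, 0.012, -0.059, 0.039], [-0.002, -0.032, 0.003, 0.012, -0.059, 0.038]]
[[-0.004, -0.031, 0.004, 0.012, -0.06, 0.038], [-0.004, -0.031, 0.005, 0.012, -0.059, 0.039], [-0.005, -0.03, 0.005, 0.012, -0.059, 0.038]]
```

```bash
python3 -m crank '[[0,0,-0.05,0,0,0],[0,0,-0.055,0,0,0],[0,0,-0.045,0,0,0],[0.004,-0.031,0.002,0.012,-0.059,0.038],[0.003,-0.032,0.001,0.012,-0.059,0.039]]'
python3 -m crank '[[0.002,-0.031,0.002,0.012,-0.06,0.038],[0.001,-0.032,0.003,0.012,-0.059,0.039],[0,-0.031,0.002,0.011,-0.059,0.038],[-0.001,-0.031,0.004,0.012,-0.059,0.039],[-0.002,-0.032,0.003,0.012,-0.059,0.038]]' 100
python3 -m crank '[[-0.004,-0.031,0.004,0.012,-0.06,0.038],[-0.004,-0.031,0.005,0.012,-0.059,0.039],[-0.005,-0.03,0.005,0.012,-0.059,0.038],[0,0,0,0,0,0],[0,0,0,0,0,0]]'
python3 - <<'E'
from h import *
import pickle
o=bot.get_obs();c=snap('wrist','w2.png');pickle.dump((o,c),open('w2.pkl','wb'))
E
```

```text
time: 6.08
tool_pos: [414.1, 211.5, 220.7]
tcp_rot: [-3.122, 0.122, -2.977]
contact_force: [-0.0, -0.3, 0.3]
grip_width: 0.4
finger_force: 0.0
time: 6.7
tool_pos: [430.1, 54.4, 211.5]
tcp_rot: [-3.114, 0.422, 3.115]
contact_force: [0.1, -0.2, -0.6]
grip_width: 45.7
finger_force: 0.0
time: 7.32
tool_pos: [441.1, -37.7, 206.8]
tcp_rot: [3.141, 0.599, 2.986]
contact_force: [0.8, 1.2, 0.1]
grip_width: 90.8
finger_force: 0.0
```

View pics/w2.png

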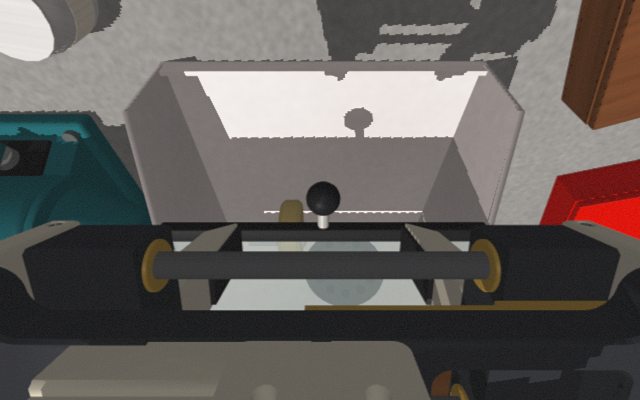

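The wrist view shows the knob at (323,198), about 35 px in diameter, with the hood clear on both sides. The case's lid at the upper right lies flat.

```bash
python3 - <<'E'
from kn import *
import pickle
o,c=pickle.load(open('w2.pkl','rb'))
M=c['tool_from_camera'];f=200/np.tan(np.radians(c['fov_y']/2));r=R.from_euler('xyz',o['tcp_rot'])
g=cv2.cvtColor(c['color'],cv2.COLOR_BGR2GRAY)[176:216,300:346]
m=cv2.connectedComponentsWithStats((g<70).astype(np.uint8));print(m[2],m[3]+[300,176])
u,v=323,198
d=r.apply(M[:3,:3]@[(u-c['cx'])/f,-(v-c['cy'])/f,-1]);p=r.apply(M[:3,3])+o['tool_pos']
t=(117-p[2])/d[2];k=p+t*d;print('knob z=117',k,'depth',t,'from diam',f*30/34.5)
Q=tilt(.6);A=line(k-50*Q.as_matrix()[:,2],Q,3);rows(A+line(k,Q,4,start=A[-1]),nd=3)
E
```

```text
[[  0   0  46  40 932]
 [  6   5  34  34 908]] [[322.24678112 193.08583691]
 [322.75991189 197.97797357]]
knob z=117 [499.41278347 -45.02194348 117.        ] depth 255.6409756896763 from diam 257.18112548154494
[[0.001, 0.0, 0.019, 0.0, -0.0, 0.0], [0.001, 0.001, 0.019, 0.0, -0.0, 0.001], [0.0, 0.0, 0.019, 0.0, -0.0, -0.0], [0.0, 0.0, 0.013, 0.0, -0.0, -0.0], [0.0, 0.0, 0.012, 0.0, -0.0, -0.0]]
[[0.0, 0.0, 0.013, 0.0, -0.0, -0.0], [0.0, 0.0, 0.012, 0.0, -0.0, -0.0]]
```

```bash
python3 -m crank '[[0.001,0,0.019,0,0,0],[0.001,0.001,0.019,0,0,0],[0,0,0.019,0,0,0],[0,0,0.013,0,0,0],[0,0,0.012,0,0,0]]'
python3 -m crank '[[0,0,0.013,0,0,0],[0,0,0.012,0,0,0],[0,0,0,0,0,0]]'
python3 -m crank '[[0,0,0,0,0,0],[0,0,0,0,0,0],[0,0,0,0,0,0],[0,0,0,0,0,0],[0,0,0,0,0,0]]' 0
python3 -m crank '[[0,0,0,0,0,0],[0,0,0,0,0,0],[0,0,0,0,0,0]]'
```

```text
time: 8.0
tool_pos: [485.2, -53.0, 171.6]
tcp_rot: [3.119, 0.557, 2.987]
contact_force: [0.1, 0.6, -0.7]
grip_width: 92.0
finger_force: 0.0
time: 8.38
tool_pos: [499.1, -57.9, 160.7]
tcp_rot: [3.111, 0.544, 2.987]
contact_force: [0.4, 0.4, 0.2]
grip_width: 91.8
finger_force: 0.0
time: 9.0
tool_pos: [498.7, -57.6, 161.2]
tcp_rot: [3.111, 0.545, 2.988]
contact_force: [-0.2, -0.2, -0.0]
grip_width: 46.4
finger_force: 0.0
time: 9.38
tool_pos: [498.8, -57.7, 161.1]
tcp_rot: [3.111, 0.545, 2.988]
contact_force: [0.7, 0.5, 0.4]
grip_width: 16.5
finger_force: 0.0
```

It stopped short at z 161 and closed on nothing, probably because a joint hit its limit. Checking.

```bash
python3 -m crank '[[0,0,0,0,0,0]]' 100; python3 - <<'E'
from kn import *
o=bot.get_obs();print(np.round(o['joint_positions'],3),o['tool_pos'],o['tcp_rot'])
E
```

```text
time: 9.5
tool_pos: [498.7, -57.7, 161.1]
tcp_rot: [3.111, 0.545, 2.988]
contact_force: [0.0, -0.3, 0.5]
grip_width: 22.2
finger_force: 0.0
[-0.346  0.205  2.152  0.478  0.283 -2.198] [498.74422502 -57.67746327 161.13925121] [3.11144082 0.54487785 2.98773496]
```

Joint 5 is at its lower limit (0.28), so the tilt was too large this low down. I'll use a nearly vertical grasp instead.

```bash
python3 - <<'E'
from kn import *
k=np.array([500,-45.5,117.]);Q=tilt(.1);z=Q.as_matrix()[:,2]
A=line(k-85*z,Q,5);rows(A,nd=3)
E
```

```text
[[-0.003, 0.003, -0.008, 0.006, 0.089, 0.002], [-0.002, 0.002, -0.008, 0.006, 0.089, 0.001], [-0.001, 0.003, -0.008, 0.006, 0.089, 0.002], [-0.0, 0.002, -0.008, 0.006, 0.089, 0.001], [-0.0, 0.003, -0.008, 0.006, 0.089, 0.002]]
```

```bash
python3 -m crank '[[-0.003,0.003,-0.008,0.006,0.089,0.002],[-0.002,0.002,-0.008,0.006,0.089,0.001],[-0.001,0.003,-0.008,0.006,0.089,0.002],[0,0.002,-0.008,0.006,0.089,0.001],[0,0.003,-0.008,0.006,0.089,0.002]]' 100
python3 -m crank '[[0,0,0,0,0,0],[0,0,0,0,0,0]]'
python3 - <<'E'
from kn import *
o=bot.get_obs();print(np.round(o['joint_positions'],3),o['tool_pos'],o['tcp_rot'])
k=np.array([500,-45.5,117.]);Q=tilt(.1);rows(line(k,Q,5),nd=3)
E
```

```text
time: 10.12
tool_pos: [491.6, -44.1, 201.6]
tcp_rot: [-3.141, 0.097, 2.986]
contact_force: [-0.2, -0.5, 0.7]
grip_width: 71.8
finger_force: 0.0
time: 10.38
tool_pos: [491.2, -44.0, 200.5]
tcp_rot: [3.141, 0.1, 2.987]
contact_force: [-0.4, -0.4, -0.4]
grip_width: 89.7
finger_force: 0.0
[-0.251  0.277  1.758  0.012  1.007 -1.673] [491.16001506 -44.02392467 200.47703918] [3.14118681 0.09997376 2.9865614 ]
[[-0.0, -0.0, 0.017, 0.0, -0.0, -0.0], [-0.0, -0.0, 0.017, 0.0, -0.0, -0.0], [-0.0, -0.0, 0.016, 0.0, -0.0, -0.0], [-0.0, -0.0, 0.017, 0.0, -0.0, -0.0], [-0.001, -0.0, 0.017, 0.0, -0.0, -0.0]]
```

```bash
python3 -m crank '[[0,0,0.017,0,0,0],[0,0,0.017,0,0,0],[0,0,0.016,0,0,0],[0,0,0.017,0,0,0],[0,0,0.017,0,0,0]]'
python3 -m crank '[[0,0,0,0,0,0],[0,0,0,0,0,0]]'
python3 -m crank '[[0,0,0,0,0,0],[0,0,0,0,0,0],[0,0,0,0,0,0],[0,0,0,0,0,0],[0,0,0,0,0,0]]' 0
python3 -m crank '[[0,0,0,0,0,0]]'
python3 - <<'E'
from kn import *
o=bot.get_obs();print(np.round(o['joint_positions'],3),o['contact_force'],o['grip_width'],o['finger_force'])
E
```

```text
time: 11.0
tool_pos: [499.2, -45.5, 116.7]
tcp_rot: [3.141, 0.1, 2.986]
contact_force: [0.4, -1.0, -0.0]
grip_width: 91.6
finger_force: 0.0
time: 11.25
tool_pos: [499.8, -45.5, 118.0]
tcp_rot: [3.141, 0.101, 2.986]
contact_force: [0.2, -0.2, 1.4]
grip_width: 92.0
finger_force: 0.0
time: 11.88
tool_pos: [500.0, -45.4, 117.6]
tcp_rot: [3.142, 0.1, 2.986]
contact_force: [-0.4, -0.8, 0.6]
grip_width: 46.5
finger_force: 0.0
time: 12.0
tool_pos: [500.0, -45.5, 117.6]
tcp_rot: [3.142, 0.1, 2.986]
contact_force: [0.1, -0.5, 0.1]
grip_width: 36.6
finger_force: 0.0
[-0.249  0.403  1.842  0.013  0.798 -1.673] [ 0.09294269 -0.48599064  0.13779835] 36.596613884112074 0.0
```

```bash
python3 -m crank '[[0,0,0,0,0,0],[0,0,0,0,0,0],[0,0,0,0,0,0]]'
cat >> kn.py <<'E'
def knob(th,H): return H+170*(-np.cos(th-.349)*mx+np.sin(th-.349)*Z)
E
python3 - <<'E'
from kn import *
o=bot.get_obs();p=o['tool_pos'];H=p-knob(0,0*Z);print('hinge',H)
s=np.linspace(0,1,41)[1:];th=1.92*s
tl=.1+.5*np.clip((th-.3)/1.4,0,1)
rows([(knob(a,H),tilt(t)) for a,t in zip(th,tl)],nd=4)
E
```

```text
time: 12.38
tool_pos: [500.0, -45.3, 117.6]
tcp_rot: [3.141, 0.1, 2.986]
contact_force: [0.0, 3.4, 0.1]
grip_width: 28.5
finger_force: 30.0
hinge [657.83931844 -69.9341234  175.69163663]
[[0.0018, 0.0, -0.008, 0.0004, -0.0002, -0.0003], [0.0015, 0.0, -0.008, -0.0, 0.0, 0.0], [0.001, 0.0, -0.0081, -0.0, 0.0, 0.0], [0.0007, 0.0, -0.0081, -0.0, 0.0, 0.0], [0.0002, 0.0, -0.0082, -0.0, 0.0, 0.0]]
[[-0.0001, 0.0, -0.0081, -0.0, 0.0, 0.0], [-0.0005, 0.0, -0.0082, -0.0, -0.0128, 0.0], [-0.001, 0.0, -0.0081, -0.0, -0.0172, 0.0], [-0.0015, 0.0, -0.008, -0.0, -0.0171, 0.0], [-0.0021, -0.0, -0.0079, -0.0, -0.0172, 0.0]]
[[-0.0026, -0.0, -0.0077, -0.0, -0.0171, 0.0], [-0.003, -0.0, -0.0076, -0.0, -0.0172, 0.0], [-0.0036, -0.0, -0.0073, -0.0, -0.0171, 0.0], [-0.004, -0.0, -0.0071, -0.0, -0.0171, 0.0], [-0.0044, -0.0, -0.0069, -0.0, -0.0172, 0.0]]
[[-0.0049, -0.0, -0.0065, -0.0, -0.0171, 0.0], [-0.0054, -0.0, -0.0062, -0.0, -0.0172, 0.0], [-0.0057, -0.0, -0.0058, -0.0, -0.0171, 0.0], [-0.0061, -0.0, -0.0054, -0.0, -0.0172, 0.0], [-0.0064, -0.0, -0.0051, -0.0, -0.0171, 0.0]]
[[-0.0067, -0.0, -0.0046
[... 175 characters left out ...]
 -0.0028, -0.0, -0.0171, 0.0]]
[[-0.0079, -0.0, -0.0022, -0.0, -0.0172, 0.0], [-0.0079, -0.0, -0.0017, -0.0, -0.0171, 0.0], [-0.0081, -0.0, -0.0011, -0.0, -0.0171, 0.0], [-0.0081, -0.0, -0.0007, -0.0, -0.0172, 0.0], [-0.0082, -0.0, -0.0001, -0.0, -0.0171, 0.0]]
[[-0.0081, -0.0, 0.0004, -0.0, -0.0172, 0.0], [-0.0082, -0.0, 0.001, -0.0, -0.0171, 0.0], [-0.008, -0.0, 0.0014, -0.0, -0.0172, 0.0], [-0.0079, -0.0, 0.002, -0.0, -0.0171, 0.0], [-0.0078, -0.0, 0.0025, -0.0, -0.0171, 0.0001]]
[[-0.0075, -0.0, 0.003, -0.0, -0.0072, -0.0], [-0.0074, -0.0, 0.0035, -0.0, 0.0, -0.0], [-0.0073, -0.0, 0.0037, -0.0, 0.0, -0.0], [-0.007, -0.0, 0.0041, -0.0, 0.0, -0.0], [-0.0069, -0.0, 0.0045, -0.0, 0.0, -0.0]]
```

The grip is firm (30 N, 28.5 mm). Now the first part of the swing.

```bash
python3 -m crank '[[0.001,0,-0.004,0,0,0],[0.002,0,-0.008,0,0,0],[0.0013,0,-0.008,0,0,0],[0.0007,0,-0.008,0,0,0],[0.0002,0,-0.008,0,0,0]]'
python3 -m crank '[[0,0,-0.006,0,0,0],[-0.0001,0,-0.006,0,0,0],[-0.0005,0,-0.008,0,-0.013,0],[-0.001,0,-0.008,0,-0.017,0],[-0.0015,0,-0.008,0,-0.017,0]]'
python3 -m crank '[[-0.002,0,-0.008,0,-0.017,0],[-0.0026,0,-0.0077,0,-0.017,0],[-0.003,0,-0.0076,0,-0.017,0],[-0.0018,0,-0.0036,0,-0.009,0],[0,0,0,0,0,0]]'
python3 - <<'E'
from kn import *
o=bot.get_obs();p=o['tool_pos'];H=np.array([657.84,-69.93,175.7]);v=p-H
print('lat',v@my,'rad',np.hypot(v@mx,v[2]),'th',np.arctan2(v[2],-v@mx)+.349,np.round(o['joint_positions'],2))
E
```

```text
time: 13.0
tool_pos: [491.1, -43.9, 153.6]
tcp_rot: [3.141, 0.1, 2.986]
contact_force: [3.2, 3.9, -1.9]
grip_width: 28.6
finger_force: 30.0
time: 13.62
tool_pos: [490.1, -43.8, 189.3]
tcp_rot: [3.141, 0.147, 2.986]
contact_force: [2.9, 4.7, -3.2]
grip_width: 28.2
finger_force: 30.0
time: 14.25
tool_pos: [494.6, -44.5, 217.2]
tcp_rot: [3.141, 0.206, 2.986]
contact_force: [0.5, 5.1, -2.2]
grip_width: 28.4
finger_force: 30.0
lat -0.03244196034534551 rad 170.3649390896989 th 0.5950181484813636 [-0.26  0.21  1.81  0.03  0.91 -1.69]
```

Forces are small and the radius is right. Computing the rest.

```bash
python3 - <<'E'
from kn import *
H=np.array([657.84,-69.93,175.7])
s=np.r_[.025,.05+np.arange(1,23)/22*.9,1]*0+np.linspace(0,1,25)[1:] if 0 else np.r_[.018,np.linspace(.05,.95,22),.985,1]
th=.595+(1.92-.595)*s; tl=.2+.4*s
rows([(knob(a,H),tilt(t)) for a,t in zip(th,tl)],nd=4)
E
```

```text
[[-0.0021, 0.0, -0.0035, 0.0003, -0.0013, -0.0002], [-0.0035, 0.0, -0.0063, -0.0, -0.0128, 0.0], [-0.0051, 0.0, -0.0082, -0.0, -0.0172, 0.0], [-0.0057, 0.0, -0.0077, -0.0, -0.0171, 0.0], [-0.0063, 0.0, -0.0074, -0.0, -0.0171, 0.0]]
[[-0.0068, 0.0, -0.0068, -0.0, -0.0172, 0.0], [-0.0073, 0.0, -0.0063, -0.0, -0.0171, 0.0], [-0.0078, 0.0, -0.0058, -0.0, -0.0172, 0.0], [-0.0081, 0.0, -0.0052, 0.0, -0.0171, 0.0], [-0.0085, 0.0, -0.0046, 0.0, -0.0172, 0.0]]
[[-0.0088, 0.0, -0.0039, 0.0, -0.0171, 0.0], [-0.0091, 0.0, -0.0032, 0.0, -0.0171, 0.0], [-0.0093, 0.0, -0.0026, 0.0, -0.0172, 0.0], [-0.0095, 0.0, -0.0019, 0.0, -0.0171, 0.0], [-0.0096, 0.0, -0.0012, 0.0, -0.0172, 0.0]]
[[-0.0096, 0.0, -0.0005, 0.0, -0.0171, 0.0], [-0.0096, 0.0, 0.0003, 0.0, -0.0172, 0.0], [-0.0096, 0.0, 0.0009, 0.0, -0.0171, 0.0], [-0.0096, 0.0, 0.0017, 0.0, -0.0171, 0.0], [-0.0093, 0.0, 0.0023, 0.0, -0.0172, 0.0]]
[[-0.0092, 0.0, 0.0031, 0.0, -0.0171, 0.0], [-0.0089, 0.0, 0.0037, 0.0, -0.0172, 0.0], [-0.0086, 0.0, 0.0043, 0.0, -0.0171, 0.0], [-0.0068, 0.0, 0.0041, 0.0, -0.014, 0.0], [-0.0028, 0.0, 0.0018, 0.0, -0.006, 0.0]]
```

```bash
python3 -m crank '[[-0.0021,0,-0.0035,0,-0.001,0],[-0.0035,0,-0.0063,0,-0.013,0],[-0.005,0,-0.0082,0,-0.017,0],[-0.0057,0,-0.0077,0,-0.017,0],[-0.0063,0,-0.0074,0,-0.017,0]]'
python3 -m crank '[[-0.0068,0,-0.0068,0,-0.017,0],[-0.0073,0,-0.0063,0,-0.017,0],[-0.0078,0,-0.0058,0,-0.017,0],[-0.0081,0,-0.0052,0,-0.017,0],[-0.0085,0,-0.0046,0,-0.017,0]]'
python3 -m crank '[[-0.0088,0,-0.0039,0,-0.017,0],[-0.0091,0,-0.0032,0,-0.017,0],[-0.0093,0,-0.0026,0,-0.017,0],[-0.0048,0,-0.001,0,-0.009,0],[0,0,0,0,0,0]]'
python3 - <<'E'
from kn import *
o=bot.get_obs();p=o['tool_pos'];H=np.array([657.84,-69.93,175.7]);v=p-H;th=np.arctan2(v[2],-v@mx)+.349
print('lat',v@my,'rad',np.hypot(v@mx,v[2]),'th',th,np.round(o['joint_positions'],2))
s=np.r_[.03,np.linspace(.08,.94,11),.985,1]
rows([(knob(a,H),tilt(t)) for a,t in zip(th+(1.92-th)*s,o['tcp_rot'][1]+.18*s)],nd=4)
E
```

```text
time: 14.88
tool_pos: [508.8, -46.7, 254.5]
tcp_rot: [3.141, 0.27, 2.986]
contact_force: [1.2, 5.1, -2.8]
grip_width: 28.3
finger_force: 30.0
time: 15.5
tool_pos: [536.6, -51.0, 293.5]
tcp_rot: [3.141, 0.355, 2.986]
contact_force: [-0.3, 4.8, -2.7]
grip_width: 28.5
finger_force: 30.0
time: 16.12
tool_pos: [562.4, -55.0, 315.9]
tcp_rot: [3.141, 0.416, 2.987]
contact_force: [-2.4, 5.6, 1.9]
grip_width: 28.7
finger_force: 30.0
lat -0.005278884156043532 rad 170.24237357172706 th 1.3162798734757675 [-0.25  0.16  1.65  0.05  0.92 -1.69]
[[-0.0031, 0.0, -0.0003, 0.0002, -0.0054, 0.0001], [-0.0051, 0.0, -0.0008, 0.0, -0.009, -0.0], [-0.0087, 0.0, -0.0008, 0.0, -0.0155, -0.0], [-0.0089, 0.0, -0.0003, 0.0, -0.0155, -0.0], [-0.0088, 0.0, 0.0003, 0.0, -0.0154, -0.0]]
[[-0.0088, 0.0, 0.0009, 0.0, -0.0155, -0.0], [-0.0086, 0.0, 0.0015, 0.0, -0.0155, -0.0], [-0.0086, 0.0, 0.0021, 0.0, -0.0155, -0.0], [-0.0084, 0.0, 0.0027, 0.0, -0.0155, -0.0], [-0.0083, 0.0, 0.0032, 0.0, -0.0154, -0.0]]
[[-0.0079, 0.0, 0.0037, 0.0, -0.0155, -0.0], [-0.0078, 0.0, 0.0043, 0.0, -0.0155, -0.0], [-0.0039, 0.0, 0.0025, 0.0, -0.0081, -0.0], [-0.0012, 0.0, 0.0009, 0.0, -0.0027, -0.0]]
```

```bash
python3 -m crank '[[-0.0031,0,-0.0003,0,-0.005,0],[-0.0051,0,-0.0008,0,-0.009,0],[-0.0087,0,-0.0008,0,-0.0155,0],[-0.0089,0,-0.0003,0,-0.0155,0],[-0.0088,0,0.0003,0,-0.0155,0]]'
python3 -m crank '[[-0.0088,0,0.0009,0,-0.0155,0],[-0.0086,0,0.0015,0,-0.0155,0],[-0.0086,0,0.0021,0,-0.0155,0],[-0.0084,0,0.0027,0,-0.0155,0],[-0.0083,0,0.0032,0,-0.0155,0]]'
python3 -m crank '[[-0.0079,0,0.0037,0,-0.0155,0],[-0.0078,0,0.0043,0,-0.0155,0],[-0.0039,0,0.0025,0,-0.008,0],[-0.0012,0,0.0009,0,-0.003,0],[0,0,0,0,0,0]]'
python3 -m crank '[[0,0,0,0,0,0],[0,0,0,0,0,0]]'
python3 - <<'E'
from kn import *
o=bot.get_obs();p=o['tool_pos'];H=np.array([657.84,-69.93,175.7]);v=p-H;th=np.arctan2(v[2],-v@mx)+.349
print('lat',v@my,'rad',np.hypot(v@mx,v[2]),'th',th,o['contact_force'],o['moment'])
i=[]
for n in('scene','top'):
    c=snap(n,n+'2.png')['color']; i.append(cv2.resize(c[130:290,230:430] if n=='scene' else c[110:270,190:420],(390,300),interpolation=cv2.INTER_CUBIC))
cv2.imwrite('pics/e.png',np.hstack(i))
E
```

```text
time: 16.75
tool_pos: [592.9, -59.8, 333.1]
tcp_rot: [3.142, 0.479, 2.987]
contact_force: [-2.3, 5.3, 2.8]
grip_width: 28.5
finger_force: 30.0
time: 17.38
tool_pos: [635.4, -66.4, 345.4]
tcp_rot: [-3.142, 0.558, 2.987]
contact_force: [-0.7, 5.5, 2.6]
grip_width: 28.3
finger_force: 30.0
time: 18.0
tool_pos: [658.9, -70.0, 347.4]
tcp_rot: [-3.141, 0.601, 2.987]
contact_force: [0.7, 5.5, 4.5]
grip_width: 28.1
finger_force: 30.0
time: 18.25
tool_pos: [658.8, -70.0, 347.3]
tcp_rot: [-3.141, 0.6, 2.987]
contact_force: [0.4, 5.9, 4.7]
grip_width: 28.5
finger_force: 30.0
lat 0.08159502684856855 rad 171.65282422199593 th 1.925643208226785 [0.39688657 5.87451998 4.65293188] [0.77953408 0.10473082 0.46044494]
```

View pics/e.png

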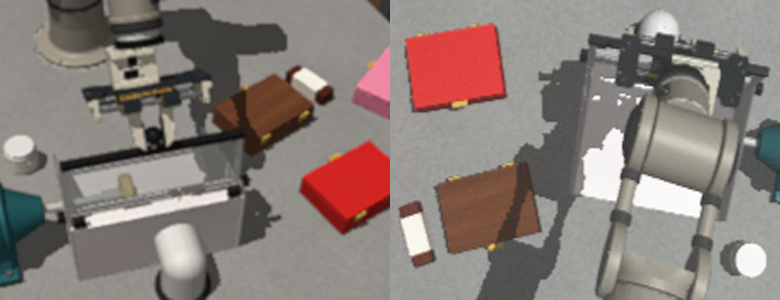

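Both views show the lid flat shut, the tin and bar where they were, and the cover upright with its rail ends at about scene px (262,215) and (355,201). I'll check plumb from those.

```bash
python3 - <<'E' | tail -5
from fit import *
q=[659.3,-71.5,-.155]
for t in (1.82,1.87,1.92,1.97,2.02):
    L=[[-142*np.cos(t-.349),y,175+142*np.sin(t-.349)] for y in(150,-150)]
    print(t,np.round(proj('scene',W(q,L)),1).tolist())
E
python3 - <<'E'
import cv2
i=cv2.imread('pics/scene2.png')[180:230,250:370]
cv2.imwrite('pics/r.png',cv2.resize(i,None,fx=6,fy=6,interpolation=cv2.INTER_CUBIC))
E
```

```text
1.82 [[353.7, 196.2], [259.2, 214.1]]
1.87 [[354.4, 197.7], [259.6, 215.8]]
1.92 [[355.1, 199.3], [259.9, 217.5]]
1.97 [[355.8, 201.0], [260.3, 219.3]]
2.02 [[356.5, 202.7], [260.7, 221.3]]
```

View pics/r.png

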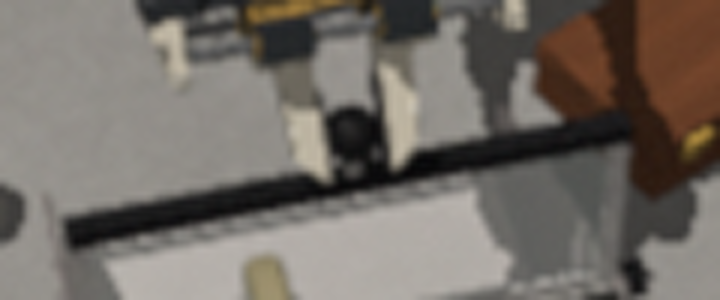

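The rail centre is at px (261,219) and (355,201). That matches 1.92 once the rail's half-height is allowed for, so I'm handing in.

```bash
python3 -c "
from plant import bot
o=bot.get_obs();print(o['finger_force'],abs(o['dq']).max());print(bot.close_job())"
```

```text
30.000590085983276 0.0024485534533046594
the job is handed in; nothing more can be done
None
```

I shut the case lid, swung the cover up to plumb (about 1.92 rad) and handed the job in with the knob gripped at 30 N; no verdict was returned, but at hand-in the arm was still and the last pictures showed the lid shut and the tin and bar in place (the spare buff was out of view).

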